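Tap the reagent stoppers home

ROBOT

A 7-joint arm with a two-finger parallel gripper is mounted at the origin on the work surface. World frame = base frame: x ahead of the robot, y to its left, z up, the work surface at z = 0. Lengths are in mm, angles in rad, forces in N, time in s.
With the tool pointing down it reaches from about 425 to 825 mm from the base axis. Payload 3.6 kg.
Tool frame: the origin (TCP) lies on the mounting face of the last link; the fingertips stand 186 mm ahead of it and the grasp point (between the pads) lies 167 mm ahead of it; z points along the fingers, y is the line along which they close (so a half turn about z gives the same grasp; the last joint's range is limited). The gripper opens to 93 mm and grips with 3 to 60 N. Pads are 15 mm wide; open, the fingers measure 128 mm over their backs; the gripper's body (75 mm by 188 mm) begins 65 mm behind the grasp point.
Start: joints at [1.079, 0.615, -0.013, 1.423, 0.008, 1.103, -0.04], TCP at [291.364, -581.019, 404.74] pointing down, gripper open.
Joint ranges: [-3.12, 3.12], [-0.3, 2.06], [-1.34, 1.32], [0.26, 2.42], [-1.36, 4.5], [0.01, 1.98], [-2.84, 2.84]. Speed limits (rad/s): [2.79, 2.79, 3.14, 3.14, 3.14, 3.14, 3.14].

INTERFACE

Orientations are given as a rotation vector (axis times angle).
In Python, from bench import * gives the robot as it stands.
- The arm moves only by the tool drive_tool, never from a script. Its argument "rows" is a list of rows, each an object of numbers: "x", "y", "z": the shift along the tool's x, y, z in mm; "rx", "ry", "rz": the turn, a rotation vector about the tool's x, y, z in rad. In form: [{"x": .., "y": .., "z": .., "rx": .., "ry": .., "rz": ..}, ...]. A call has 1 to 8 rows; each row shifts and turns the commanded pose from where the row before left it, along the tool's axes as they then stand; what a row does not reach is not made up. A row lasts 1/8 s, in which the tool goes at most 62.5 mm and 10.7 degrees, less where a joint would pass 70% of its speed; a pose out of reach is approached as far as the arm can. A call is refused whole if a number of a shift passes 62.5 or a number of a turn 0.188, either way. A call with a gripper value outside its range is refused whole. "claw" is the opening, from 0 (shut) to 1 (fully open), set as the call begins (left out, the last holds). The fingers move at their own pace and stop on an object; the grip force is fixed at half the most. Time passes only in rows, so rows that do not move let the fingers close. It gives the time, the measured TCP pose, the force, the opening and the grip force at its end, in the units of the state.
- sense(): the state, without advancing time (a new reading comes with each control period).
- grab_frame(name): name is "side" or "top"; returns a dict with "image" (400x640x3 uint8, red, green, blue), "mtx" (3x3 intrinsics, pixels), "k1" (the pictures are not rectified: a ray, as slopes to the right and down, at radius r is drawn at 1 + k1 r^2 times it, then the intrinsics apply), "origin" and "attitude" of the camera in the world. Camera axes: x right, y up, looking along -z (the intrinsics and any distortion apply to the point x, -y, -z); pixel columns grow to the right and rows downward; lengths in mm; the calibration is good to about 2 mm. A picture is of the moment at which its call begins. There is no depth.
- job_done(): hands the job in; it is judged then, once.
The state is a dict: "time_s": time; "joint_pos": joint angles; "qvel": joint speeds; "joint_efforts": joint torques, N m; "tool_pos": TCP position; "orientation": TCP orientation; "force": force on the tool from outside, world axes, zero at the start; "ft_torque": the same for the moment, N m; "width": finger opening in mm; "grasp_force": force on a finger pad.
Only numpy, scipy, OpenCV 4.12 (cv2) and the standard library are available. Lean on these libraries where they do the work, as an engineer would, in place of code of your own. Each camera call takes 0.05 s, during which the arm holds its last target. There are 200 camera calls.

TASK

Close up the reagent bottles after the titration: with a light fingertip tap on top, press the stopper of the clear bottle (blue stopper) fully home, then that of the green bottle (yellow stopper), then that of the amber bottle (red stopper), in that order. The white bottle is still in use, so leave its black stopper raised. Be gentle with the glass, lift nothing, and leave every bottle and everything else standing where it is.

Things in the scene. Friction and masses are not known exactly. Their poses are not given: they have to be found in the camera images.
- clear: clear glass bottle with a blue stopper: loose, about 0.4 kg, standing upright on the bench, body 66 mm in diameter, rim of the neck (32 mm wide) 110 mm above its underside, a paper label band round its waist; origin at the centre of its underside, z up
- clear_top (a point): centre of the flat coloured top of the clear bottle's stopper: a cap 32 mm in diameter, on the bottle's axis, on a black rubber cushion that gives about 0.55 mm per N (7 mm at most) and springs back; moves down with cap and stopper; left alone it is 130 mm above the bottle's underside when the stopper is fully home, 140 mm when fully raised
- clear_stopper (a joint): how far the clear bottle's stopper has been pushed down, m: 0 = 10 mm gap between its grey flange and the rim, 0.010 = fully home, flange on the rim. It resists with about 3 N all the way, stops dead when home, stays where it is left, and starts between 0 and 0.002
- green: green glass bottle with a yellow stopper: loose, about 0.4 kg, standing upright on the bench, body 60 mm in diameter, rim of the neck (32 mm wide) 98 mm above its underside, a paper label band round its waist; origin at the centre of its underside, z up
- green_top (a point): centre of the flat coloured top of the green bottle's stopper: a cap 32 mm in diameter, on the bottle's axis, on a black rubber cushion that gives about 0.55 mm per N (7 mm at most) and springs back; moves down with cap and stopper; left alone it is 118 mm above the bottle's underside when the stopper is fully home, 128 mm when fully raised
- green_stopper (a joint): how far the green bottle's stopper has been pushed down, m: 0 = 10 mm gap between its grey flange and the rim, 0.010 = fully home, flange on the rim. It resists with about 3 N all the way, stops dead when home, stays where it is left, and starts between 0 and 0.002
- amber: amber (brown) glass bottle with a red stopper: loose, about 0.4 kg, standing upright on the bench, body 70 mm in diameter, rim of the neck (32 mm wide) 122 mm above its underside, a paper label band round its waist; origin at the centre of its underside, z up
- amber_top (a point): centre of the flat coloured top of the amber bottle's stopper: a cap 32 mm in diameter, on the bottle's axis, on a black rubber cushion that gives about 0.55 mm per N (7 mm at most) and springs back; moves down with cap and stopper; left alone it is 142 mm above the bottle's underside when the stopper is fully home, 152 mm when fully raised
- amber_stopper (a joint): how far the amber bottle's stopper has been pushed down, m: 0 = 10 mm gap between its grey flange and the rim, 0.010 = fully home, flange on the rim. It resists with about 3 N all the way, stops dead when home, stays where it is left, and starts between 0 and 0.002
- white: white plastic bottle with a black stopper; this one is in use and its stopper stays up: loose, about 0.4 kg, standing upright on the bench, body 64 mm in diameter, rim of the neck (32 mm wide) 104 mm above its underside, a paper label band round its waist; origin at the centre of its underside, z up
- white_top (a point): centre of the flat coloured top of the white bottle's stopper: a cap 32 mm in diameter, on the bottle's axis, on a black rubber cushion that gives about 0.55 mm per N (7 mm at most) and springs back; moves down with cap and stopper; left alone it is 124 mm above the bottle's underside when the stopper is fully home, 134 mm when fully raised
- white_stopper (a joint): how far the white bottle's stopper has been pushed down, m: 0 = 10 mm gap between its grey flange and the rim, 0.010 = fully home, flange on the rim. It resists with about 3 N all the way, stops dead when home, stays where it is left, and starts between 0 and 0.002
- flask: conical glass flask, loose bystander, 72 mm wide at the foot, 95 mm high; origin at the centre of its underside
- dish: round blue plastic dish, loose bystander, 60 mm wide, 18 mm high; origin at the centre of its underside
- collar: blue plastic ring, loose bystander, 52 mm wide, 16 mm high; origin at the centre of its underside
- bulb: red-brown rubber pipette bulb standing on end, loose bystander, 54 mm wide, 75 mm high; origin at the centre of its underside
There are look-alikes about, which are no part of the job. Leave any purple look-alike of the clear alone.

How it is judged (in metres and radians):
On the way, in this order (a step that is already met when the one before it is completed fails the run):
1. the clear bottle's stopper is home (value of joint clear_stopper above 0.0078 m), for 0.1 s.
2. the green bottle's stopper is home (value of joint green_stopper above 0.0078 m), for 0.1 s.
3. the amber bottle's stopper is home (value of joint amber_stopper above 0.0078 m), for 0.1 s.
At the end, for the whole second after the job is handed in: The blue, yellow and red stoppers are within 2.2 mm of fully home, the black one has gone down no further than 4 mm, all four bottles stand upright (0.06 rad), still and within 30 mm of their places, and the flask, dish, ring and bulb within 20 mm of theirs (value of joint each of clear_stopper, green_stopper, amber_stopper above 0.0078 m and value of joint white_stopper below 0.004 m and angle between each of clear, green, amber, white's own z axis and vertical below 0.06 rad and distance of each of clear, green, amber, white from where it was at the start of the episode below 0.03 m and linear speed of each of clear, green, amber, white below 0.02 m/s and distance of each of flask, dish, collar, bulb from where it was at the start of the episode below 0.02 m); the robot touches nothing.
It fails at once if a stopper is pushed in before the one ahead of it in the order is home ((value of joint green_stopper above 0.004 m and value of joint clear_stopper below 0.0078 m) or (value of joint amber_stopper above 0.004 m and value of joint green_stopper below 0.0078 m)).
It fails at once if the white bottle's black stopper is pushed in (value of joint white_stopper above 0.004 m).
It fails at once if a bottle is struck, squeezed or pressed with more than 20 N (contact force between any of the fingers, the arm and clear above 20 N or contact force between any of the fingers, the arm and green above 20 N or contact force between any of the fingers, the arm and amber above 20 N or contact force between any of the fingers, the arm and white above 20 N).
It fails at once if a bottle is lifted (10 mm), tipped (0.25 rad) or shoved (30 mm) (height (world z) of any of clear, green, amber, white above 0.01 m or angle between any of clear, green, amber, white's own z axis and vertical above 0.25 rad or distance of any of clear, green, amber, white from where it was at the start of the episode above 0.03 m).
It fails at once if the flask, dish, ring or bulb is moved over 20 mm or tipped over (distance of any of flask, dish, collar, bulb from where it was at the start of the episode above 0.02 m or angle between any of flask, dish, collar, bulb's own z axis and vertical above 0.3 rad).
It also fails if it takes over 45 s, if anything falls off the work surface, if the arm or the gripper's body presses on something with over 40 N, if the wrist force passes 120 N, or if a joint passes its speed limit or range.

## Working session

There is one attempt and no reset: what is moved stays moved. The work goes in short steps, Python scripts to look and compute and a tool call to move; the robot and the scene stay as the last step left them, time stands still between calls to the robot, and variables do not carry over. Pictures are saved under pics/ and viewed, at most 10 in all, crops included, and the job is handed in when it is done.

Besides the shell and the picture viewer there is one more tool, called after "Call:" by a JSON object that holds its "method" and its "body", one argument or row to a line. drive_tool: Moves the arm, as the interface text tells. Its arguments: {"type":"object","properties":{"rows":{"type":"array","items":{"type":"object","properties":{"x":{"type":"number"},"y":{"type":"number"},"z":{"type":"number"},"rx":{"type":"number"},"ry":{"type":"number"},"rz":{"type":"number"}}}},"claw":{"type":"number"}},"required":["rows"]}

```bash
mkdir -p pics; python3 - <<'E'
from bench import *
import cv2
s=sense();print({k:s[k] for k in ("time_s","tool_pos","orientation","force","width")})
for n in("side","top"):
    f=grab_frame(n);cv2.imwrite(f"pics/{n}0.png",f["image"][:,:,::-1]);print(n,f["mtx"],f["k1"],f["origin"],f["attitude"])
E
```

```text
{'time_s': 0.0, 'tool_pos': array([ 291.22223933, -580.74456552,  403.59522633]), 'orientation': array([-3.05471230e+00, -7.23118552e-01,  1.03926254e-03]), 'force': array([ 0.0279826 , -0.55078732, -0.9264948 ]), 'width': 92.86731224241979}
side [[367.70057876   0.         322.04007247]
 [  0.         367.70057876 194.0805279 ]
 [  0.           0.           1.        ]] -0.019021388891357696 [552.64766493 542.08287085 653.84676125] [ 0.03692867 -1.22208101 -2.77720623]
top [[402.01439173   0.         319.68155567]
 [  0.         402.01439173 201.60942987]
 [  0.           0.           1.        ]] -0.10442926087906072 [ 459.80075455  -39.12447676 1001.22961671] [ 0.12097596 -0.08224599 -1.59329378]
```

View pics/side0.png

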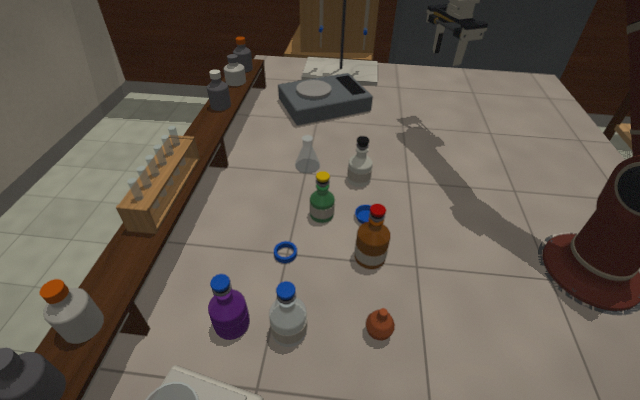

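View pics/top0.png

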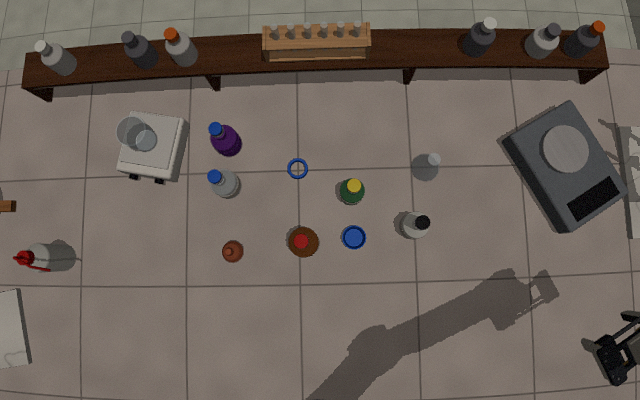

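The side view shows the clear bottle's blue stopper at (286,291), the purple look-alike's at (221,284), yellow at (322,177), red at (377,211) and black at (362,143). The blue ring is at (285,252) and the blue dish at (366,214).
The top view has them at: clear blue (214,176), purple's blue (216,129), yellow (354,185), red (301,241), black (422,222), ring (297,169), dish (354,237), bulb (232,251) and flask (428,165).

What could be taken for the clear's cap: the purple's blue cap (216,129), ring (297,169) and dish (354,237). I choose (214,176), the cap on the colourless bottle. The amber's red cap (301,241) could be confused with the bulb (232,251). I'll measure these and check a crop.

```bash
cat > h.py <<'E'
from bench import *
import cv2, numpy as np
from scipy.spatial.transform import Rotation as R
def blob(img,kind,c,r=16):
    h=cv2.cvtColor(img,cv2.COLOR_RGB2HSV); H,S,V=[h[...,i].astype(int) for i in range(3)]
    m={'blue':(abs(H-109)<10)&(S>170),'yellow':(abs(H-27)<6)&(S>180)&(V>90),'red':((H<5)|(H>174))&(S>200)&(V>90),'black':(V<50)}[kind].astype(np.uint8)
    w=np.zeros_like(m); cv2.circle(w,c,r,1,-1); n,l,st,ce=cv2.connectedComponentsWithStats(m*w,connectivity=8)
    i=1+np.argmax(st[1:,4]); return ce[i],st[i],img[l==i][:,].max(1)
def ray(f,uv):
    k1=f["k1"]; K=np.array(f["mtx"])
    p=cv2.undistortPoints(np.array([[uv]],float),K,np.array([k1,0,0,0.]))[0,0]
    d=R.from_rotvec(f["attitude"]).apply([p[0],-p[1],-1]); return np.array(f["origin"]),d
def plane(f,uv,z):
    o,d=ray(f,uv); return o+d*(z-o[2])/d[2]
def tri(fa,a,fb,b):
    o1,d1=ray(fa,a);o2,d2=ray(fb,b)
    t=np.linalg.lstsq(np.c_[d1,-d2],o2-o1,rcond=None)[0]
    p,q=o1+t[0]*d1,o2+t[1]*d2; return (p+q)/2,np.linalg.norm(p-q)
E
python3 - <<'E'
from h import *
T=grab_frame("top");S=grab_frame("side")
for n,k,a,b,h in (("clear","blue",(214,176),(286,291),139),("purple","blue",(216,129),(221,284),139),("green","yellow",(354,185),(322,177),127),("amber","red",(301,241),(377,211),151),("white","black",(422,222),(362,143),133)):
    ca,sa,_=blob(T["image"],k,a);cb,sb,_=blob(S["image"],k,b)
    print(n,ca.round(1),sa,cb.round(1),sb,"top@h",plane(T,ca,h).round(1),"side@h",plane(S,cb,h).round(1),"tri",*[np.round(x,1) for x in tri(T,ca,S,cb)])
for n,a,h in(("ring",(297,169),16),("dish",(354,237),18),("bulb",(232,251),40),("flask",(428,165),60)): print(n,plane(T,a,h).round())
t=cv2.resize(T["image"][110:270,190:450],None,fx=3,fy=3,interpolation=2)
s=cv2.resize(S["image"][120:350,195:405],None,fx=2.6,fy=2.6,interpolation=2)
cv2.imwrite("pics/t1.png",t[:,:,::-1]);cv2.imwrite("pics/s1.png",s[:,:,::-1])
E
```

```text
clear [214. 176.] [208 170  13  13 138] [285.5 290.3] [277 282  18  18 255] top@h [635.3 213.5 139. ] side@h [636.  218.6 139. ] tri [636.7 215.2 133.4] 0.4
purple [215.  128.3] [209 122  13  13 136] [219.7 282.8] [211 275  18  17 250] top@h [745.  213.1 139. ] side@h [745.  218.1 139. ] tri [747.  214.7 133.5] 0.2
green [353.4 184.7] [347 179  14  13 133] [322.2 175.9] [316 172  14   9  97] top@h [609.1 -94.2 127. ] side@h [609.5 -89.6 127. ] tri [609.9 -94.4 122.9] 0.2
amber [300.4 240.6] [294 234  14  14 140] [377.5 209.3] [370 204  16  11 127] top@h [488.3  23.1 151. ] side@h [489.5  25.9 151. ] tri [488.8  23.2 148.4] 0.8
white [422.  222.1] [415 215  15  15 173] [362.4 141.9] [357 137  12  11 108] top@h [ 522.  -239.6  133. ] side@h [ 524.  -227.3  133. ] tri [ 523.1 -242.   123. ] 0.7
ring [672.  39.  16.]
dish [498. -98.  18.]
bulb [471. 197.  40.]
flask [ 664. -279.   60.]
```

View pics/t1.png

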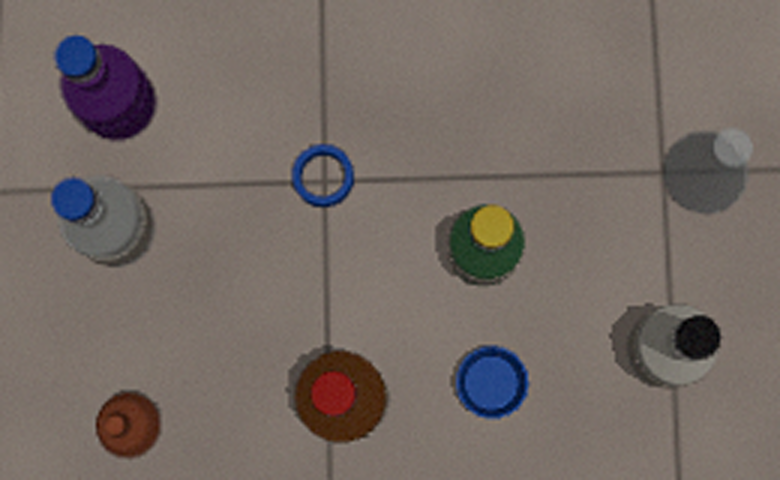

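View pics/s1.png

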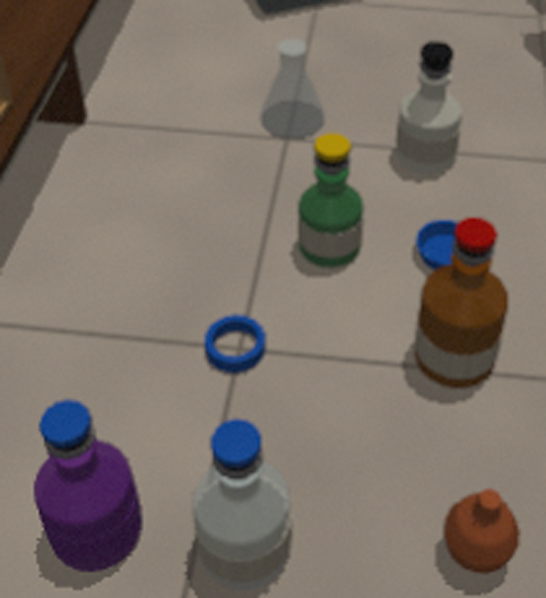

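The crops confirm it: the clear (colourless) bottle is at crop (72,198) in the top view, with purple above it at (76,55). Green, amber and white are as listed. The cap positions agree across the two views to a few mm, and their heights fit the given sizes. Next I'll work out the first transit in tool axes.

```bash
cat > go.py <<'E'
import sys
from h import *
s=sense(); t=np.array([float(v) for v in sys.argv[1:4]]); t[2]+=186   # x y tip-z
r=R.from_rotvec(s["orientation"]); p=np.array(s["tool_pos"])
print("tip",(p+186*r.apply([0,0,1])).round(1),"axis",r.apply([0,0,1]).round(4),"tool delta",r.inv().apply(t-p).round(1),"force",np.round(s["force"],2),"t",round(s["time_s"],2),"w",round(s["width"],1))
E
python3 go.py 635.5 214 205; python3 go.py 635.5 214 205
```

```text
tip [ 291.1 -580.6  218. ] axis [-7.0e-04  1.4e-03 -1.0e+00] tool delta [ 664.  -556.2   13.9] force [-0.62 -1.26  0.07] t 0.2 w 93.3
tip [ 291.1 -580.6  218. ] axis [-7.0e-04  1.4e-03 -1.0e+00] tool delta [ 664.  -556.2   13.9] force [-0.62 -1.26  0.07] t 0.2 w 93.3
```

Call:
{"method": "drive_tool", "body": {
  "claw": 0,
  "rows": [
    {"x":41,"y":-34},
    {"x":41,"y":-34},
    {"x":41,"y":-34},
    {"x":41,"y":-34},
    {"x":41,"y":-34},
    {"x":41,"y":-34},
    {"x":41,"y":-34},
    {"x":41,"y":-34}
  ]
}}

```text
invalid input
```

Call:
{"method": "drive_tool", "body": {
  "rows": [
    {"x":41,"y":-34},
    {"x":41,"y":-34},
    {"x":41,"y":-34},
    {"x":41,"y":-34},
    {"x":41,"y":-34},
    {"x":41,"y":-34},
    {"x":41,"y":-34},
    {"x":0,"y":0}
  ]
}}

```text
invalid input
```

```bash
python3 go.py 635.5 214 170
```

```text
tip [ 291.1 -580.6  218. ] axis [-7.0e-04  1.4e-03 -1.0e+00] tool delta [ 664.  -556.2   48.9] force [-0.62 -1.26  0.07] t 0.2 w 93.3
```

The calls were refused, possibly because each row needs all six fields. I'll test one row.

Call:
{"method": "drive_tool", "body": {
  "claw": 0,
  "rows": [
    {"x":10,"y":-8,"z":0,"rx":0,"ry":0,"rz":0}
  ]
}}

```text
time_s: 0.32
tool_pos: [296.0, -569.6, 404.2]
orientation: [-3.057, -0.72, 0.001]
force: [0.2, -0.3, 0.5]
width: 86.8
grasp_force: 0.0
```

Call:
{"method": "drive_tool", "body": {
  "rows": [
    {"x":41,"y":-34,"z":0,"rx":0,"ry":0,"rz":0},
    {"x":41,"y":-34,"z":0,"rx":0,"ry":0,"rz":0},
    {"x":41,"y":-34,"z":0,"rx":0,"ry":0,"rz":0},
    {"x":41,"y":-34,"z":0,"rx":0,"ry":0,"rz":0},
    {"x":41,"y":-34,"z":0,"rx":0,"ry":0,"rz":0},
    {"x":41,"y":-34,"z":0,"rx":0,"ry":0,"rz":0},
    {"x":41,"y":-34,"z":0,"rx":0,"ry":0,"rz":0},
    {"x":41,"y":-34,"z":0,"rx":0,"ry":0,"rz":0}
  ]
}}

```text
time_s: 1.32
tool_pos: [468.2, -176.6, 405.1]
orientation: [-3.057, -0.725, -0.001]
force: [1.2, -0.2, 0.1]
width: 7.9
grasp_force: 0.0
```

Call:
{"method": "drive_tool", "body": {
  "rows": [
    {"x":41,"y":-34,"z":0,"rx":0,"ry":0,"rz":0},
    {"x":41,"y":-34,"z":0,"rx":0,"ry":0,"rz":0},
    {"x":41,"y":-34,"z":0,"rx":0,"ry":0,"rz":0},
    {"x":41,"y":-34,"z":0,"rx":0,"ry":0,"rz":0},
    {"x":41,"y":-34,"z":0,"rx":0,"ry":0,"rz":0},
    {"x":41,"y":-34,"z":0,"rx":0,"ry":0,"rz":0},
    {"x":20,"y":-17,"z":0,"rx":0,"ry":0,"rz":0},
    {"x":0,"y":0,"z":0,"rx":0,"ry":0,"rz":0}
  ]
}}

```text
time_s: 2.33
tool_pos: [606.0, 140.9, 404.4]
orientation: [-3.053, -0.732, 0.001]
force: [1.0, -0.8, 0.0]
width: 0.6
grasp_force: 0.0
```

```bash
python3 go.py 635.5 214 170
```

```text
tip [605.8 141.3 218.4] axis [-9.0e-04  1.8e-03 -1.0e+00] tool delta [ 59.4 -51.7  48.5] force [ 0.98 -0.77  0.05] t 2.33 w 0.6
```

Call:
{"method": "drive_tool", "body": {
  "rows": [
    {"x":30,"y":-26,"z":0,"rx":0,"ry":0,"rz":0},
    {"x":29.5,"y":-25.5,"z":0,"rx":0,"ry":0,"rz":0},
    {"x":0,"y":0,"z":24,"rx":0,"ry":0,"rz":0},
    {"x":0,"y":0,"z":24,"rx":0,"ry":0,"rz":0},
    {"x":0,"y":0,"z":0,"rx":0,"ry":0,"rz":0},
    {"x":0,"y":0,"z":0,"rx":0,"ry":0,"rz":0}
  ]
}}

```text
time_s: 3.08
tool_pos: [637.0, 209.2, 358.0]
orientation: [3.057, 0.721, 0.002]
force: [-0.2, 0.4, 0.6]
width: 0.3
grasp_force: 0.0
```

```bash
python3 go.py 635.5 214 150; python3 - <<'E'
from h import *
T=grab_frame("top")["image"][100:260,120:330];S=grab_frame("side")["image"][170:370,180:390]
v=np.hstack([cv2.resize(a,(400,400*a.shape[0]//a.shape[1]),interpolation=2)[:300] for a in(T,S)])
cv2.imwrite("pics/c2.png",v[:,:,::-1])
E
python3 go.py 635.5 214 150
```

```text
tip [637.3 209.1 172. ] axis [ 1.5e-03 -1.0e-04 -1.0e+00] tool delta [ 0.8 -5.  22. ] force [-0.2   0.44  0.63] t 3.08 w 0.3
tip [637.6 209.9 172.5] axis [ 2.6e-03  7.0e-04 -1.0e+00] tool delta [ 0.4 -4.5 22.5] force [ 0.32 -0.16  0.5 ] t 3.17 w 0.9
```

View pics/c2.png

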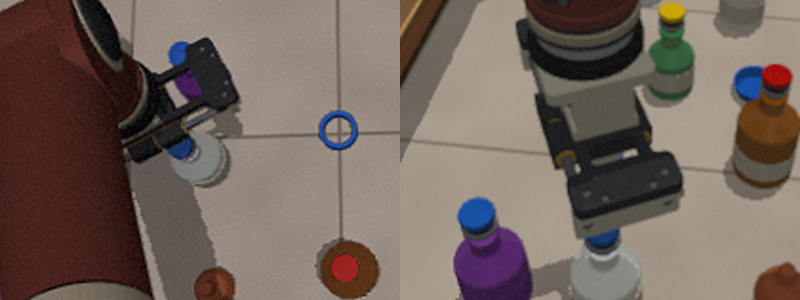

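The closed fingertips stand just above the clear's blue cap (crop (603,236)), clear of purple. I'll correct about 4.5 mm and come down to just above the cap.

Call:
{"method": "drive_tool", "body": {
  "rows": [
    {"x":0.5,"y":-4.5,"z":0,"rx":0,"ry":0,"rz":0},
    {"x":0,"y":0,"z":12,"rx":0,"ry":0,"rz":0},
    {"x":0,"y":0,"z":12,"rx":0,"ry":0,"rz":0},
    {"x":0,"y":0,"z":4,"rx":0,"ry":0,"rz":0},
    {"x":0,"y":0,"z":0,"rx":0,"ry":0,"rz":0},
    {"x":0,"y":0,"z":0,"rx":0,"ry":0,"rz":0}
  ]
}}

```text
time_s: 3.92
tool_pos: [635.4, 214.6, 329.0]
orientation: [-3.057, -0.724, -0.001]
force: [0.3, -0.3, 0.2]
width: 0.5
grasp_force: 0.0
```

```bash
python3 go.py 635.5 214 126.5
```

```text
tip [635.5 214.6 143. ] axis [ 6.e-04  3.e-04 -1.e+00] tool delta [-0.2  0.6 16.5] force [ 0.35 -0.31  0.24] t 3.92 w 0.5
```

Call:
{"method": "drive_tool", "body": {
  "rows": [
    {"x":0,"y":0,"z":3,"rx":0,"ry":0,"rz":0},
    {"x":0,"y":0,"z":3,"rx":0,"ry":0,"rz":0},
    {"x":0,"y":0,"z":2,"rx":0,"ry":0,"rz":0},
    {"x":0,"y":0,"z":2,"rx":0,"ry":0,"rz":0},
    {"x":0,"y":0,"z":2,"rx":0,"ry":0,"rz":0},
    {"x":0,"y":0,"z":1.5,"rx":0,"ry":0,"rz":0},
    {"x":0,"y":0,"z":0,"rx":0,"ry":0,"rz":0},
    {"x":0,"y":0,"z":0,"rx":0,"ry":0,"rz":0}
  ]
}}

```text
time_s: 4.92
tool_pos: [635.4, 214.6, 315.3]
orientation: [-3.057, -0.724, -0.001]
force: [1.5, -0.3, 1.9]
width: 0.5
grasp_force: 1.1
```

Call:
{"method": "drive_tool", "body": {
  "rows": [
    {"x":0,"y":0,"z":1,"rx":0,"ry":0,"rz":0},
    {"x":0,"y":0,"z":1,"rx":0,"ry":0,"rz":0},
    {"x":0,"y":0,"z":0.8,"rx":0,"ry":0,"rz":0},
    {"x":0,"y":0,"z":0,"rx":0,"ry":0,"rz":0},
    {"x":0,"y":0,"z":0,"rx":0,"ry":0,"rz":0}
  ]
}}

```text
time_s: 5.55
tool_pos: [635.4, 214.6, 313.2]
orientation: [-3.057, -0.724, -0.002]
force: [1.1, -0.3, 4.8]
width: 0.3
grasp_force: 2.8
```

Force is 4.8 N at tip 127.2, where 5.1 N is expected once home. I'll press one more mm to confirm, then back off.

Call:
{"method": "drive_tool", "body": {
  "rows": [
    {"x":0,"y":0,"z":1,"rx":0,"ry":0,"rz":0},
    {"x":0,"y":0,"z":0,"rx":0,"ry":0,"rz":0},
    {"x":0,"y":0,"z":0,"rx":0,"ry":0,"rz":0}
  ]
}}

```text
time_s: 5.92
tool_pos: [635.4, 214.6, 312.6]
orientation: [-3.057, -0.723, -0.002]
force: [0.6, -0.1, 6.7]
width: 0.4
grasp_force: 3.4
```

Call:
{"method": "drive_tool", "body": {
  "rows": [
    {"x":0,"y":0,"z":-5,"rx":0,"ry":0,"rz":0},
    {"x":0,"y":0,"z":-10,"rx":0,"ry":0,"rz":0},
    {"x":0,"y":0,"z":-30,"rx":0,"ry":0,"rz":0},
    {"x":0,"y":0,"z":-30,"rx":0,"ry":0,"rz":0},
    {"x":0,"y":0,"z":0,"rx":0,"ry":0,"rz":0}
  ]
}}

```text
time_s: 6.55
tool_pos: [635.4, 214.7, 388.8]
orientation: [-3.056, -0.723, -0.006]
force: [0.1, 0.7, -0.2]
width: -0.0
grasp_force: 0.0
```

```bash
python3 go.py 609.3 -94.2 170
```

```text
tip [636.  215.  202.8] axis [ 0.0036  0.0015 -1.    ] tool delta [-161.9  264.4   32.3] force [ 0.14  0.66 -0.17] t 6.55 w -0.0
```

Clear is home: 6.7 N, stiffness as expected. Next is green.

Call:
{"method": "drive_tool", "body": {
  "rows": [
    {"x":-27,"y":44,"z":0,"rx":0,"ry":0,"rz":0},
    {"x":-27,"y":44,"z":0,"rx":0,"ry":0,"rz":0},
    {"x":-27,"y":44,"z":0,"rx":0,"ry":0,"rz":0},
    {"x":-27,"y":44,"z":0,"rx":0,"ry":0,"rz":0},
    {"x":-27,"y":44,"z":0,"rx":0,"ry":0,"rz":0},
    {"x":-27,"y":44,"z":0,"rx":0,"ry":0,"rz":0},
    {"x":0,"y":0,"z":30,"rx":0,"ry":0,"rz":0},
    {"x":0,"y":0,"z":0,"rx":0,"ry":0,"rz":0}
  ]
}}

```text
time_s: 7.55
tool_pos: [607.2, -94.4, 352.9]
orientation: [-3.054, -0.721, 0.013]
force: [0.3, 0.5, -0.1]
width: 0.2
grasp_force: 0.0
```

```bash
python3 - <<'E'
from h import *
T=grab_frame("top");S=grab_frame("side")
c,st,_=blob(S["image"],"blue",(286,293),20);print("clear side",c.round(1),st)
t=T["image"][100:280,190:430];s=S["image"][110:350,190:430]
v=np.hstack([cv2.resize(a,(400,400*a.shape[0]//a.shape[1]),interpolation=2)[:400] if a is s else cv2.copyMakeBorder(cv2.resize(a,(400,300)),0,100,0,0,0) for a in(t,s)])
cv2.imwrite("pics/c3.png",v[:,:,::-1])
E
python3 go.py 609.3 -94.2 131
```

```text
clear side [285.6 293.5] [277 285  18  18 255]
tip [608.3 -92.7 169.9] axis [-0.002   0.0013 -1.    ] tool delta [ 0.   1.5 38.9] force [0.52 0.16 0.23] t 7.65 w 0.5
```

View pics/c3.png

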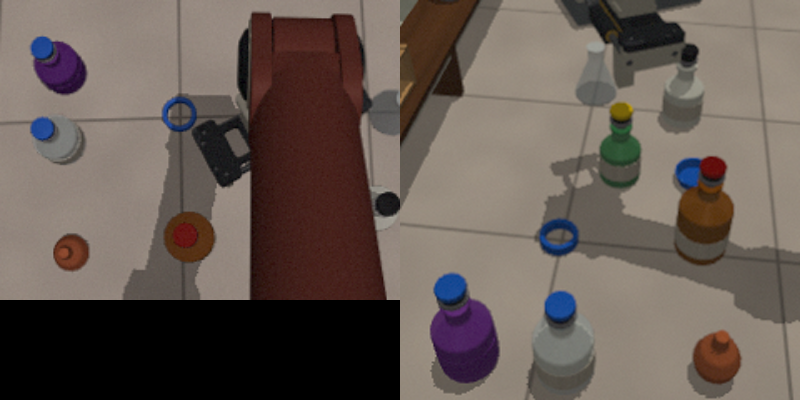

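The clear cap dropped from row 290.3 to 293.5, which fits about 9 mm, and the bottle is in place. The fingertips (crop (622,78)) stand directly over the yellow cap (621,108). I'll descend now.

Call:
{"method": "drive_tool", "body": {
  "rows": [
    {"x":0,"y":1,"z":14,"rx":0,"ry":0,"rz":0},
    {"x":0,"y":0,"z":14,"rx":0,"ry":0,"rz":0},
    {"x":0,"y":0,"z":9,"rx":0,"ry":0,"rz":0},
    {"x":0,"y":0,"z":0,"rx":0,"ry":0,"rz":0},
    {"x":0,"y":0,"z":0,"rx":0,"ry":0,"rz":0}
  ]
}}

```text
time_s: 8.28
tool_pos: [609.4, -95.0, 319.7]
orientation: [3.057, 0.724, 0.001]
force: [0.2, -0.1, 0.7]
width: 0.4
grasp_force: 0.0
```

```bash
python3 go.py 609.3 -94.2 114.3
```

```text
tip [609.5 -95.  133.7] axis [ 6.e-04 -0.e+00 -1.e+00] tool delta [ 0.3 -0.7 19.4] force [ 0.17 -0.14  0.67] t 8.28 w 0.4
```

Call:
{"method": "drive_tool", "body": {
  "rows": [
    {"x":0,"y":0,"z":4,"rx":0,"ry":0,"rz":0},
    {"x":0,"y":0,"z":3,"rx":0,"ry":0,"rz":0},
    {"x":0,"y":0,"z":3,"rx":0,"ry":0,"rz":0},
    {"x":0,"y":0,"z":2,"rx":0,"ry":0,"rz":0},
    {"x":0,"y":0,"z":2,"rx":0,"ry":0,"rz":0},
    {"x":0,"y":0,"z":2,"rx":0,"ry":0,"rz":0},
    {"x":0,"y":0,"z":0,"rx":0,"ry":0,"rz":0},
    {"x":0,"y":0,"z":0,"rx":0,"ry":0,"rz":0}
  ]
}}

```text
time_s: 9.28
tool_pos: [609.3, -95.0, 303.5]
orientation: [3.057, 0.724, 0.001]
force: [-0.1, 0.8, 3.0]
width: 0.4
grasp_force: 1.1
```

Call:
{"method": "drive_tool", "body": {
  "rows": [
    {"x":0,"y":0,"z":1.5,"rx":0,"ry":0,"rz":0},
    {"x":0,"y":0,"z":1.5,"rx":0,"ry":0,"rz":0},
    {"x":0,"y":0,"z":0,"rx":0,"ry":0,"rz":0},
    {"x":0,"y":0,"z":0,"rx":0,"ry":0,"rz":0}
  ]
}}

```text
time_s: 9.78
tool_pos: [609.3, -95.0, 301.1]
orientation: [3.057, 0.724, 0.001]
force: [-1.5, -0.0, 6.2]
width: 0.3
grasp_force: 2.9
```

Green is home at 6.2 N. I'll retract and head for amber.

Call:
{"method": "drive_tool", "body": {
  "rows": [
    {"x":0,"y":0,"z":-5,"rx":0,"ry":0,"rz":0},
    {"x":0,"y":0,"z":-15,"rx":0,"ry":0,"rz":0},
    {"x":0,"y":0,"z":-35,"rx":0,"ry":0,"rz":0},
    {"x":0,"y":0,"z":-35,"rx":0,"ry":0,"rz":0},
    {"x":0,"y":0,"z":0,"rx":0,"ry":0,"rz":0}
  ]
}}

```text
time_s: 10.4
tool_pos: [609.9, -94.9, 394.0]
orientation: [3.055, 0.723, 0.011]
force: [0.5, 0.1, 0.1]
width: 0.7
grasp_force: 0.0
```

```bash
python3 go.py 488.5 23.5 170
```

```text
tip [611.2 -95.1 208. ] axis [ 7.1e-03 -7.0e-04 -1.0e+00] tool delta [ -55.6 -160.4   37.1] force [0.49 0.15 0.11] t 10.4 w 0.7
```

Call:
{"method": "drive_tool", "body": {
  "rows": [
    {"x":-14,"y":-40,"z":0,"rx":0,"ry":0,"rz":0},
    {"x":-14,"y":-40,"z":0,"rx":0,"ry":0,"rz":0},
    {"x":-14,"y":-40,"z":0,"rx":0,"ry":0,"rz":0},
    {"x":-13.5,"y":-40,"z":0,"rx":0,"ry":0,"rz":0},
    {"x":0,"y":0,"z":20,"rx":0,"ry":0,"rz":0},
    {"x":0,"y":0,"z":18,"rx":0,"ry":0,"rz":0},
    {"x":0,"y":0,"z":0,"rx":0,"ry":0,"rz":0},
    {"x":0,"y":0,"z":0,"rx":0,"ry":0,"rz":0}
  ]
}}

```text
time_s: 11.4
tool_pos: [488.0, 23.1, 352.5]
orientation: [-3.057, -0.723, 0.0]
force: [0.0, -0.5, 0.3]
width: 0.8
grasp_force: 0.0
```

```bash
python3 - <<'E'
from h import *
S=grab_frame("side")
c,st,_=blob(S["image"],"yellow",(322,178),20);print("green side",c.round(1),st)
cv2.imwrite("pics/c4.png",cv2.resize(S["image"][110:310,270:450],None,fx=2.5,fy=2.5)[:,:,::-1])
E
python3 go.py 488.5 23.5 155
```

```text
green side [322.3 178.9] [316 175  13   9  98]
tip [488.2  23.1 166.8] axis [ 6.e-04  2.e-04 -1.e+00] tool delta [ 0.5 -0.2 11.8] force [-0.32 -0.24 -0.38] t 11.45 w 0.4
```

View pics/c4.png

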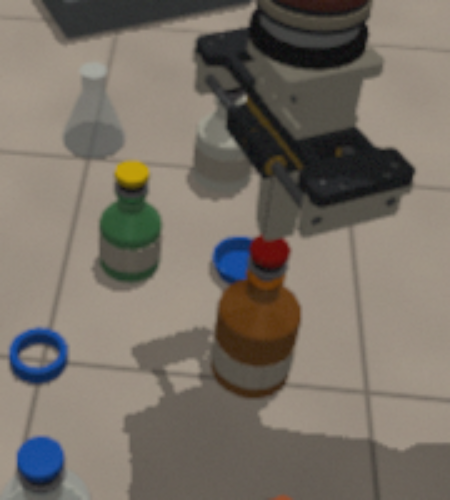

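The yellow cap moved down from row 175.9 to 178.9, which fits. The fingertips are just above the red cap, perhaps slightly right of it, so I'll check by projecting the measured tip into the picture.

```bash
python3 - <<'E'
from h import *
f=grab_frame("side");r=R.from_rotvec(f["attitude"])
P=[(488.2,23.1,166.8),(488.5,23.5,151)]
u=np.array([0.894,0.448,0]);v=np.array([.448,-.894,0])
P+=[np.array(P[0])+a*u*7.5+b*v*17.5 for a,b in((1,1),(1,-1),(-1,-1),(-1,1))]
q=r.inv().apply(np.array(P)-f["origin"])*[1,-1,-1]
print((cv2.projectPoints(q,np.zeros(3),np.zeros(3),np.array(f["mtx"]),np.array([f["k1"],0,0,0.]))[0][:,0].round(1)-[270,110])*2.5)
E
```

```text
[[273.   231.25]
 [270.   246.25]
 [254.25 218.75]
 [274.75 248.75]
 [292.25 244.25]
 [271.25 214.5 ]]
```

The prediction matches within about 3 mm, well inside the 16 mm cap radius. Now I press amber (home 142, target tip about 138.5).

Call:
{"method": "drive_tool", "body": {
  "rows": [
    {"x":1,"y":0,"z":6,"rx":0,"ry":0,"rz":0},
    {"x":0,"y":0,"z":6,"rx":0,"ry":0,"rz":0},
    {"x":0,"y":0,"z":3,"rx":0,"ry":0,"rz":0},
    {"x":0,"y":0,"z":3,"rx":0,"ry":0,"rz":0},
    {"x":0,"y":0,"z":3,"rx":0,"ry":0,"rz":0},
    {"x":0,"y":0,"z":2,"rx":0,"ry":0,"rz":0},
    {"x":0,"y":0,"z":1.5,"rx":0,"ry":0,"rz":0},
    {"x":0,"y":0,"z":0,"rx":0,"ry":0,"rz":0}
  ]
}}

```text
time_s: 12.5
tool_pos: [488.7, 23.6, 327.9]
orientation: [-3.057, -0.724, 0.001]
force: [-1.8, 0.4, 2.4]
width: 0.5
grasp_force: 1.2
```

Call:
{"method": "drive_tool", "body": {
  "rows": [
    {"x":0,"y":0,"z":1.5,"rx":0,"ry":0,"rz":0},
    {"x":0,"y":0,"z":1.5,"rx":0,"ry":0,"rz":0},
    {"x":0,"y":0,"z":0,"rx":0,"ry":0,"rz":0},
    {"x":0,"y":0,"z":0,"rx":0,"ry":0,"rz":0}
  ]
}}

```text
time_s: 13.0
tool_pos: [488.8, 23.6, 325.3]
orientation: [3.057, 0.724, 0.0]
force: [-2.1, 0.1, 5.5]
width: 0.4
grasp_force: 2.8
```

Call:
{"method": "drive_tool", "body": {
  "rows": [
    {"x":0,"y":0,"z":1,"rx":0,"ry":0,"rz":0},
    {"x":0,"y":0,"z":0,"rx":0,"ry":0,"rz":0},
    {"x":0,"y":0,"z":0,"rx":0,"ry":0,"rz":0}
  ]
}}

```text
time_s: 13.38
tool_pos: [488.8, 23.7, 324.5]
orientation: [3.057, 0.723, 0.001]
force: [-1.6, 0.0, 7.7]
width: 0.5
grasp_force: 3.5
```

Call:
{"method": "drive_tool", "body": {
  "rows": [
    {"x":0,"y":0,"z":-5,"rx":0,"ry":0,"rz":0},
    {"x":0,"y":0,"z":-10,"rx":0,"ry":0,"rz":0},
    {"x":0,"y":0,"z":-40,"rx":0,"ry":0,"rz":0},
    {"x":0,"y":0,"z":-40,"rx":0,"ry":0,"rz":0},
    {"x":0,"y":0,"z":-30,"rx":0,"ry":0,"rz":0},
    {"x":0,"y":0,"z":0,"rx":0,"ry":0,"rz":0},
    {"x":0,"y":0,"z":0,"rx":0,"ry":0,"rz":0}
  ]
}}

```text
time_s: 14.25
tool_pos: [488.4, 23.6, 448.1]
orientation: [-3.057, -0.724, 0.002]
force: [-1.1, -1.0, -1.0]
width: 0.7
grasp_force: 0.0
```

```bash
python3 - <<'E'
from h import *
S=grab_frame("side")
for k,c in(("blue",(286,293)),("yellow",(322,178)),("red",(377,212)),("black",(362,143))):
    b,st,_=blob(S["image"],k,c,16);print(k,b.round(1),st)
cv2.imwrite("pics/c5.png",S["image"][:,:,::-1])
s=sense();print(s["tool_pos"],s["force"],s["time_s"])
E
```

```text
blue [285.6 293.5] [277 285  18  18 255]
yellow [322.3 178.9] [316 175  13   9  97]
red [377.  212.7] [370 208  15  11 123]
black [362.5 141.8] [357 137  12  11 104]
[488.38884987  23.54551353 447.68514996] [ 0.52113432 -0.57029875  0.28504067] 14.3
```

View pics/c5.png

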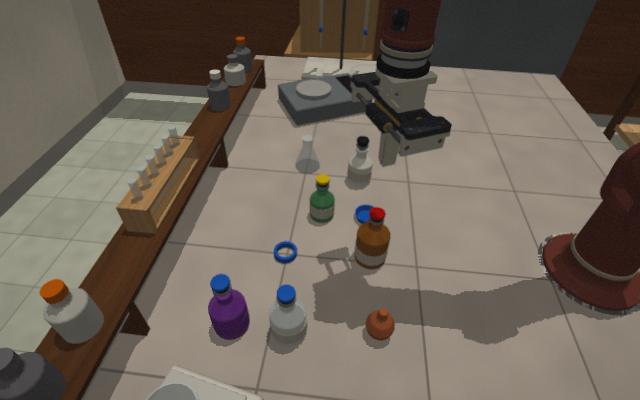

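The three caps are about 3 px lower: clear (286,293), green (322,179) and amber (377,213). The black one is unmoved at (362,142), everything stands in place, and the arm is free. I'll hand it in.

```bash
python3 -c "
from bench import *
print(job_done())"
```

```text
the job is handed in; nothing more can be done
None
```

I pressed the clear, green and amber stoppers home in that order with about 6 to 8 N each; the last picture shows the white bottle's black stopper still raised and nothing moved, and I handed the job in at about 14 s, though it returned no verdict.

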